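# Slide the lug nut box home against the back rail and the knobbed end stop

## Robot

A 6-joint arm with a two-finger parallel gripper is mounted at the origin on the work surface. World frame = base frame: x ahead of the robot, y to its left, z up, the work surface at z = 0. Lengths are in m, angles in degrees, forces in N, time in s.
With the tool pointing down it reaches from about 0.3 to 0.85 m from the base axis. Payload 5.4 kg.
Tool frame: the origin (TCP) lies at the very end of the fingers, on their centre line; the grasp point (between the pads) lies 19 mm behind it; z points along the fingers, y is the line along which they close (so a half turn about z gives the same grasp; the last joint's range is limited). The gripper opens to 85 mm and grips with 20 to 120 N. Pads are 22 mm wide; open, the fingers measure 114 mm over their backs; the gripper's body (76 mm by 85 mm) begins 54 mm behind the grasp point. The pads swing forward as they close: fully open they stand 13 mm farther back than shut.
Start: joints at [65.14, 9.076, 91.501, -0, 79.423, -12.038], TCP at [0.128, 0.561, 0.231] pointing down, gripper open.
Joint ranges: [-166.64, 166.64], [-54.1, 131.32], [10.49, 154.53], [-73.88, 253.88], [9.74, 151.15], [-171.62, 171.62]. Speed limits (degrees/s): [147.25, 147.25, 180, 180, 180, 180].

## Interface

Orientations are given as [roll, pitch, yaw] about the fixed x, y, z axes, in that order (R = Rz(yaw) Ry(pitch) Rx(roll)).
In Python, from workcell import * gives the robot as it stands. The module is installed in compiled form; this text tells all that it offers.
- The arm moves only by the tool send_rows, never from a script. Its argument "targets" is a list of rows, each a list of 7 numbers: the shift along the tool's x, y, z in cm, then the turn, a rotation vector about the tool's x, y, z in degrees, then the opening, from 0 (shut) to 1 (fully open). A call has 1 to 5 rows; each row is the pose to reach, as a shift and turn from the pose commanded when the call began, along the tool's axes at that moment; what a row does not reach only later rows make up. A row lasts 1/10 s, in which the tool goes at most 50 mm and 8.59 degrees, less where a joint would pass 70% of its speed; a pose out of reach is approached as far as the arm can. A call with a gripper value outside its range is refused whole. The fingers move at their own pace and stop on an object; "force" is the grip in N (left out, the last holds). Time passes only in rows, so rows that repeat a pose let the fingers close. It gives the time, the measured TCP pose, the force, the opening and the grip force at its end, in the units of the state.
- read_state(): the state, without advancing time (a new reading comes with each control period).
- grab_frame(name): name is "scene" or "top" or "wrist"; returns (picture, depth): 384x512x3 uint8, blue, green, red; 384x512 float32, m along the optical axis (not along the pixel's ray), 0 where there is no reading.
- camera_params(name): a dict with "intrinsics" (3x3 intrinsics, pixels), "cam_to_world" (4x4, takes a point from camera to world coordinates); the wrist camera has in their place "mount" (4x4, takes a point from camera to tool coordinates, whose origin is the TCP and whose axes are the flange's). Camera axes: x right, y down, z forward; pixel columns grow to the right and rows downward; lengths in m; the calibration is good to about 2 mm. A picture is of the moment at which its call begins: read the wrist's pose just before it. camera_params takes no time and is no camera call.
- finish_job(): hands the job in; it is judged then, once.
The state is a dict: "time_s": time; "q": joint angles; "joint_velocities": joint speeds; "joint_efforts": joint torques, N m; "position": TCP position; "tool_rot": TCP orientation; "wrist_force": force on the tool from outside, world axes, zero at the start; "wrist_torque": the same for the moment, N m; "width": finger opening in m; "grip_force": force on a finger pad.
Only numpy, scipy, OpenCV 4.12 (cv2) and the standard library are available. Lean on these libraries where they do the work, as an engineer would, in place of code of your own. Each camera call takes 0.05 s, during which the arm holds its last target. There are 200 camera calls.

## Task

Without grasping or lifting it and without touching its latch, push the grey box with the fingertips straight back over the gridded insert until its long side sits flush against the back rail, well short of the end stops. Then push it along the rail until its end is up against the end stop with the clamp knob on top, and leave it there still flush with the rail. Do not shift or knock over the lug nuts, the key, the gauge or the glass ramekin.

Things in the scene. Friction and masses are not known exactly. Their poses are not given: they have to be found in the camera images.
- box: closed grey polycarbonate box, loose, about 0.4 to 0.8 kg, 100 (x) by 130 (y) by 55 high (mm), upright plain sides; a black twist latch on the centre of its lid. Origin at the centre of its underside, z up. It starts in front of the rail (robot side), between the end stops, its own axes within 0.3 rad of the rail's
- latch: black twist latch on the centre of the box's lid: a disc 36 mm across with a wing, 17 mm tall above the lid; part of the box, not to be touched. Origin at its foot on the lid
- rail: fixed steel back rail, 410 long, 14 thick, 30 high (mm), on the gridded aluminium insert (fixed plate 10 mm thick, top at z = 0.010 m). Origin at the foot of the middle of its front face, on the insert's top; y runs along the rail, x points from that face backwards, away from the robot, so the box belongs at negative x. Its yaw varies up to 0.15 rad
- knob_stop: fixed end stop WITH a round black clamp knob on top (22 mm across, top 66 mm above the insert): a steel block 80 (x) by 24 (y) by 32 high (mm), axes parallel to the rail's, at either end of the rail, its centre 50 mm in front of the rail's face and 192 mm from the rail's middle. Origin at the centre of its underside; the face towards the box is 12 mm from it along y
- plain_stop: the same steel block with nothing on top, at the other end of the rail; 360 mm clear between the two stops. Origin at the centre of its underside
- nut1: a chrome spline lug nut standing on its seat, 26 mm across the foot, 38 mm tall, a bystander; origin at the centre of its underside
- nut2: a chrome spline lug nut standing on its seat, 26 mm across the foot, 38 mm tall, a bystander; origin at the centre of its underside
- nut3: a chrome spline lug nut standing on its seat, 26 mm across the foot, 38 mm tall, a bystander; origin at the centre of its underside
- nut4: a chrome spline lug nut standing on its seat, 26 mm across the foot, 38 mm tall, a bystander; origin at the centre of its underside
- key: black steel adapter key standing upright, 25 mm across, 52 mm tall, a bystander; origin at the centre of its underside
- gauge: orange pocket tire gauge lying behind the rail, 122 mm long, 16 mm wide, a bystander; origin under the middle of its plastic body
- ramekin: glass ramekin, 80 mm across, 45 mm tall, outside the end stops, a bystander; origin at the centre of its underside
Things that resemble listed ones, but are neither listed nor needed, are in the scene too. What is shaped like the box but blue or red is not meant.

How it is judged:
By the outcome, as a careful person would: the job done as asked, in the order asked, and still so for the second after the job is handed in, with the robot touching nothing.
It also fails if it takes over 51 s, if anything falls off the work surface, if the arm or the gripper's body presses on something with over 40 N, if the wrist force passes 120 N, or if a joint passes its speed limit or range.

## Working session

There is one attempt and no reset: what is moved stays moved. The work goes in short steps, Python scripts to look and compute and a tool call to move; the robot and the scene stay as the last step left them, time stands still between calls to the robot, and variables do not carry over. Pictures are saved under pics/ and viewed, at most 10 in all, crops included, and the job is handed in when it is done.

Besides the shell and the picture viewer there is one more tool, called after ">>>" as name(argument=value, ...) on one line, values as JSON. send_rows: Moves the arm, as the interface text tells. Its arguments: {"type":"object","properties":{"targets":{"type":"array","items":{"type":"array","items":{"type":"number"}}},"force":{"type":"number"}},"required":["targets"]}

```bash
mkdir -p pics; cat > h.py <<'E'
from workcell import *
import numpy as np, cv2, pickle
from scipy.spatial.transform import Rotation as R
def snap(n):
    s=read_state(); im,d=grab_frame(n); return im.copy(),d.copy(),s
def cloud(n,d):
    c=camera_params(n);K=np.array(c["intrinsics"]);T=np.array(c["cam_to_world"])
    v,u=np.mgrid[:d.shape[0],:d.shape[1]]
    p=np.stack([(u-K[0,2])/K[0,0]*d,(v-K[1,2])/K[1,1]*d,d],-1)
    return p@T[:3,:3].T+T[:3,3]
E
python3 - <<'E'
from h import *
for n in("scene","top"):
    im,d,s=snap(n); cv2.imwrite(f"pics/{n}0.png",im); np.savez(f"{n}0.npz",im=im,d=d,p=cloud(n,d))
    print(n,np.array(camera_params(n)["cam_to_world"]).round(3).tolist())
print(s)
E
```

```text
scene [[-0.734, 0.457, -0.502, 1.141], [0.679, 0.504, -0.534, 0.615], [0.009, -0.733, -0.681, 0.909], [0.0, 0.0, 0.0, 1.0]]
top [[0.013, -0.998, 0.064, 0.465], [-1.0, -0.012, 0.016, -0.067], [-0.015, -0.064, -0.998, 1.112], [0.0, 0.0, 0.0, 1.0]]
{'time_s': 0.05, 'q': array([ 6.51385612e+01,  9.11222799e+00,  9.15724176e+01, -1.16569846e-03,
        7.94240795e+01, -1.20388577e+01]), 'joint_velocities': array([-0.08488068,  0.01311079, -0.08611585, -0.06471038,  0.05251735,
        0.03224741]), 'joint_efforts': array([-7.34384103e-04, -3.97339010e+01, -3.32664907e+01, -3.45409198e-04,
        4.32612680e-03, -1.34816634e-05]), 'position': array([0.12738718, 0.56008943, 0.23031892]), 'tool_rot': array([-1.79893427e+02, -2.15570239e-02,  1.67177614e+02]), 'wrist_force': array([-0.37018484, -0.21884932, -0.03672897]), 'wrist_torque': array([ 0.06556663,  0.02336661, -0.00452366]), 'grip_force': 0.0, 'width': 0.08558490169918778}
```

View pics/top0.png

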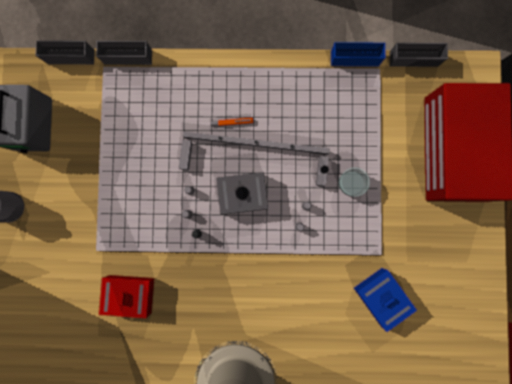

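View pics/scene0.png

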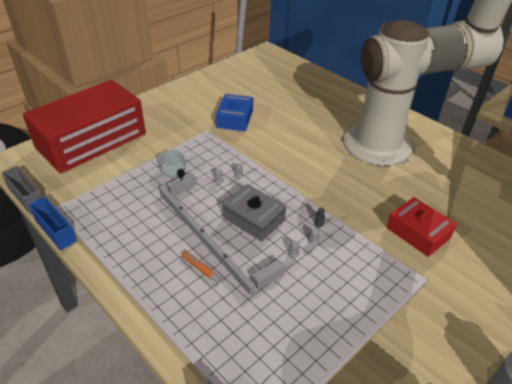

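The top view shows the box at (242,193) with its latch, the rail running from (185,135) to (338,155), the knob stop at (324,170) and the plain stop at (186,155). The nuts are at (190,190), (188,214), (307,206) and (300,227), the key at (197,234) and the ramekin at (354,183). The scene view agrees. Next I'll measure.

```bash
cat > m.py <<'E'
from h import *
def comps(p,lo,hi,x=(0.25,0.85),y=(-0.4,0.3),mn=12):
    m=((p[...,2]>lo)&(p[...,2]<hi)&(p[...,0]>x[0])&(p[...,0]<x[1])&(p[...,1]>y[0])&(p[...,1]<y[1])).astype(np.uint8)
    n,l,st,c=cv2.connectedComponentsWithStats(m)
    for i in range(1,n):
        if st[i,4]<mn: continue
        q=p[l==i]; r=cv2.minAreaRect((q[:,:2]*1000).astype(np.float32))
        print(c[i].round(),st[i,4],"cen",np.round(r[0],1),"size",np.round(r[1],1),"ang",round(r[2],2),"zmed",(np.median(q[:,2])*1000).round(1),"zmax",(q[:,2].max()*1000).round(1))
E
python3 - <<'E'
from m import *
for n in("top","scene"):
    p=np.load(n+"0.npz")["p"]
    print(n,"plate z",np.median(p[80:120,130:180,2]) if n=="top" else "")
    print("box top");comps(p,.058,.073)
    print("low");comps(p,.024,.05)
    print("high");comps(p,.07,.095,mn=4)
E
```

```text
top plate z 0.010548680930757115
box top
[241. 193.] 1736 cen [524.  -12.1] size [100.2 130.1] ang 7.48 zmed 65.7 zmax 72.9
[194. 234.] 34 cen [412.2 113.3] size [15.3 15. ] ang 45.92 zmed 62.1 zmax 67.9
[125. 293.] 20 cen [254.4 291.8] size [ 7.9 12.3] ang 1.16 zmed 60.7 zmax 72.8
[385. 297.] 14 cen [ 255.3 -393.8] size [11.2  9.4] ang 84.46 zmed 61.0 zmax 64.7
low
[240. 121.] 80 cen [ 7.297e+02 -3.000e-01] size [15.  73.9] ang 5.34 zmed 26.0 zmax 31.2
[221. 122.] 22 cen [724.5  47.9] size [22.5 14.5] ang 89.09 zmed 25.4 zmax 27.5
[256. 143.] 881 cen [666.7 -46.5] size [410.7  15.4] ang 83.96 zmed 40.1 zmax 47.4
[185. 155.] 289 cen [630.2 149.6] size [25.  80.4] ang 83.73 zmed 41.9 zmax 48.9
[321. 171.] 233 cen [ 589.5 -231.8] size [24.4 79.9] ang 83.48 zmed 41.9 zmax 47.8
[361. 179.] 104 cen [ 565.2 -332.1] size [70.5 37.9] ang 23.46 zmed 38.6 zmax 49.8
[341. 186.] 28 cen [ 548.2 -286.1] size [57.6 13.5] ang 20.03 zmed 38.8 zmax 48.5
[188. 190.] 57 cen [531.9 135.9] size [22.1 21.3] ang 5.15 zmed 45.9 zmax 49.9
[306. 206.] 53 cen [ 493.2 -189.3] size [20.3 20.2] ang 64.19 zmed 46.4
[... 1612 characters left out ...]
  15. ] size [ 81.  162.1] ang 44.2 zmed 37.9 zmax 50.0
[319. 219.] 81 cen [416.8 116. ] size [20.4 24. ] ang 40.58 zmed 37.8 zmax 49.1
[399. 226.] 185 cen [289.4 266.4] size [66.9  9.8] ang 84.52 zmed 36.8 zmax 49.9
[314. 235.] 92 cen [470.2 143.4] size [19.7 23.1] ang 26.59 zmed 41.3 zmax 50.0
[294. 247.] 100 cen [535.9 139.5] size [20.8 23. ] ang 58.85 zmed 40.6 zmax 49.2
[196. 262.] 109 cen [732.6  11.9] size [15.4 93.1] ang 4.69 zmed 25.3 zmax 30.5
high
[180. 172.] 42 cen [ 592.6 -230.7] size [20.  19.6] ang 35.75 zmed 75.1 zmax 81.0
[254. 202.] 86 cen [529.1 -10.9] size [32.7 28.6] ang 61.5 zmed 75.7 zmax 86.0
[421. 215.] 5 cen [254.8 298.5] size [9.  2.4] ang 10.44 zmed 72.4 zmax 74.3
```

```bash
cat >> h.py <<'E'
O=np.array([.6596,-.046]);Y=np.radians(-6.07)
M=np.array([[np.cos(Y),-np.sin(Y)],[np.sin(Y),np.cos(Y)]]) # rail->world
def go(xr,yr,z,yaw):  # rail mm, z mm, tool yaw rel. to rail
    s=read_state(); Rt=R.from_euler("xyz",s["tool_rot"],degrees=True)
    w=np.r_[O+M@np.array([xr,yr])/1000,z/1000]
    Rg=R.from_euler("xyz",[180,0,yaw+np.degrees(Y)],degrees=True)
    print("t",s["time_s"],"world",w.round(3),"shift cm",(Rt.inv().apply(w-s["position"])*100).round(2),"rot",(Rt.inv()*Rg).as_rotvec(degrees=True).round(2))
def here():
    s=read_state(); r=M.T@(s["position"][:2]-O)*1000
    print("t",s["time_s"],"rail xy",r.round(1),"z",(s["position"][2]*1000).round(1),"yawrel",(s["tool_rot"][2]-np.degrees(Y)).round(2),"F",s["wrist_force"].round(1),"w",s["width"].round(3),"q",s["q"].round(0))
E
python3 -c "
from h import *
go(-237,19,120,180);here()"
```

```text
t 0.1 world [ 0.426 -0.002  0.12 ] shift cm [-41.59 -48.17  11.11] rot [-0.1  -0.03 -6.75]Traceback (most recent call last):
  File "<string>", line 3, in <module>
    go(-237,19,120,180);here()
                        ~~~~^^
  File "h.py", line 20, in here
    print("t",s["time_s"],"rail xy",r.round(1),"z",(s["position"][2]*1000).round(1),"yawrel",(s["tool_rot"][2]-np.degrees(Y)).round(2),"F",s["wrist_force"].round(1),"w",s["width"].round(3),"q",s["q"].round(0))
                                                                                                                                                                         ^^^^^^^^^^^^^^^^
AttributeError: 'float' object has no attribute 'round'
```

>>> send_rows(targets=[[-3,-3.5,0,0,0,-2,0.7],[-6,-7,0,0,0,-4,0.7],[-9,-10.5,0,0,0,-6.75,0.7],[-12,-14,0,0,0,-6.75,0.7],[-15,-17.5,0,0,0,-6.75,0.7]])

```text
time_s: 0.6
position: [0.2352, 0.355, 0.2308]
tool_rot: [-180.0, -0.0, 174.0]
wrist_force: [1.1, -0.5, 0.5]
width: 0.0595
grip_force: 0.0
```

```bash
sed -i 's/s\["width"\].round(3)/round(s["width"],3)/' h.py; python3 -c "
from h import *
go(-237,19,120,180);here()"
```

```text
t 0.6 world [ 0.426 -0.002  0.12 ] shift cm [-22.72 -33.5   11.09] rot [-0.03 -0.01  0.04]
t 0.6 rail xy [-464.4  353.8] z 230.8 yawrel 180.04 F [ 1.1 -0.5  0.5] w 0.06 q [ 40. -14. 114.  -0.  80. -44.]
```

>>> send_rows(targets=[[-2.5,-3.7,1.2,0,0,0,0.7],[-5,-7.4,2.4,0,0,0,0.7],[-7.5,-11.1,3.6,0,0,0,0.7],[-10,-14.8,4.8,0,0,0,0.7],[-12.6,-18.5,6.1,0,0,0,0.7]])

```text
time_s: 1.1
position: [0.3411, 0.1578, 0.1698]
tool_rot: [180.0, 0.0, 173.9]
wrist_force: [0.2, 0.5, -0.6]
width: 0.0601
grip_force: 0.0
```

>>> send_rows(targets=[[-2.5,-3.7,1.2,0,0,0,0.7],[-5,-7.4,2.5,0,0,0,0.7],[-7.5,-11.1,3.7,0,0,0,0.7],[-10.1,-15,5,0,0,0,0.7],[-10.1,-15,5,0,0,0,0.7]])

```text
time_s: 1.6
position: [0.426, -0.0044, 0.1188]
tool_rot: [-179.9, -0.1, 173.6]
wrist_force: [0.1, 0.6, 0.3]
width: 0.0601
grip_force: 0.0
```

```bash
python3 -c "
from h import *
go(-237,19,22,180);here()"
```

```text
t 1.6 world [ 0.426 -0.002  0.022] shift cm [0.02 0.25 9.68] rot [-0.05 -0.11 -0.33]
t 1.6 rail xy [-236.7   16.6] z 118.8 yawrel 179.67 F [0.1 0.6 0.3] w 0.06 q [ -17.   -7.  121.   -0.   66. -100.]
```

>>> send_rows(targets=[[0,0.25,3,0,0,-0.3,0.7],[0,0.25,6,0,0,-0.3,0.7],[0,0.25,8.5,0,0,-0.3,0.7],[0,0.25,9.6,0,0,-0.3,0.7],[0,0.25,9.6,0,0,-0.3,0.7]])

```text
time_s: 2.1
position: [0.424, 0.0028, 0.0231]
tool_rot: [180.0, -0.2, 174.3]
wrist_force: [-0.3, 0.1, 0.5]
width: 0.06
grip_force: 0.0
```

```bash
python3 -c "
from h import *
here()
im,d,s=snap('scene');cv2.imwrite('pics/s1.png',cv2.resize(im[120:312,130:386],None,fx=3,fy=3))"
```

```text
t 2.1 rail xy [-239.4   23.6] z 23.1 yawrel 180.32 F [-0.3  0.1  0.5] w 0.06 q [ -16.    4.  124.    0.   53. -100.]
```

View pics/s1.png

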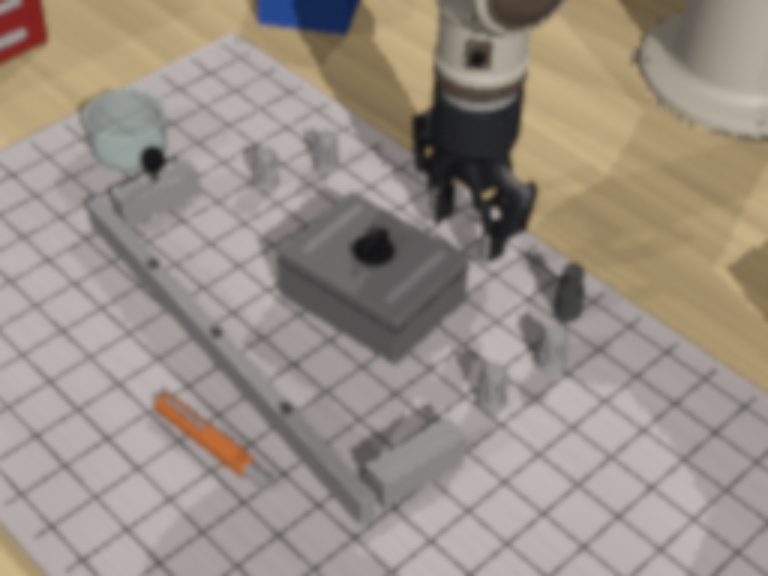

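The crop shows both fingers, at (440,200) and (490,240), low in front of the box and clear of the nuts and key. I'll push now.

>>> send_rows(targets=[[-0.8,0,0,0,0,0,0.7],[-1.6,0,0,0,0,0,0.7],[-2.4,0,0,0,0,0,0.7],[-3.2,0,0,0,0,0,0.7],[-4,0,0,0,0,0,0.7]])

```text
time_s: 2.65
position: [0.4653, -0.0016, 0.0241]
tool_rot: [180.0, -0.1, 174.2]
wrist_force: [-3.0, 0.9, 2.2]
width: 0.0596
grip_force: 1.7
```

>>> send_rows(targets=[[-0.8,0,0,0,0,0,0.7],[-1.6,0,0,0,0,0,0.7],[-2.4,0,0,0,0,0,0.7],[-3.2,0,0,0,0,0,0.7],[-4,0,0,0,0,0,0.7]])

```text
time_s: 3.15
position: [0.5057, -0.0062, 0.0241]
tool_rot: [-180.0, -0.0, 174.2]
wrist_force: [-2.4, 0.5, -1.0]
width: 0.0597
grip_force: 1.2
```

```bash
cat >> h.py <<'E'
def box(n="scene",lo=.060,hi=.070):
    im,d,s=snap(n); p=cloud(n,d); q=p.copy(); q[...,:2]=(p[...,:2]-O)@M*1000
    m=((p[...,2]>lo)&(p[...,2]<hi)&(abs(q[...,0]+120)<130)&(abs(q[...,1])<172)).astype(np.uint8)
    k,l,st,c=cv2.connectedComponentsWithStats(m); i=1+np.argmax(st[1:,4])
    r=cv2.minAreaRect(q[l==i][:,:2].astype(np.float32)); print(n,"box rail cen",np.round(r[0],1),"size",np.round(r[1],1),"ang",round(r[2],2))
    return im
E
python3 -c "
from h import *
here();box();box('top')"
```

```text
t 3.15 rail xy [-157.3   23.3] z 24.1 yawrel 180.28 F [-2.4  0.5 -1. ] w 0.06 q [-14.  15. 111.  -0.  54. -99.]
scene box rail cen [-103.8    9.9] size [121.4 133. ] ang 0.32
top box rail cen [-94.5   8.8] size [ 99.6 129.8] ang 0.11
```

>>> send_rows(targets=[[-0.8,0,0,0,0,0,0.7],[-1.6,0,0,0,0,0,0.7],[-2.4,0,0,0,0,0,0.7],[-3.2,0,0,0,0,0,0.7],[-3.9,0,0,0,0,0,0.7]])

```text
time_s: 3.75
position: [0.5446, -0.01, 0.0243]
tool_rot: [180.0, -0.0, 174.2]
wrist_force: [-4.3, 0.8, 1.1]
width: 0.0596
grip_force: 2.1
```

>>> send_rows(targets=[[-0.2,0,0,0,0,0,0.7],[-0.4,0,0,0,0,0,0.7],[-0.5,0,0,0,0,0,0.7],[-0.6,0,0,0,0,0,0.7],[-0.6,0,0,0,0,0,0.7]])

```text
time_s: 4.25
position: [0.55, -0.0105, 0.0244]
tool_rot: [-180.0, -0.0, 174.2]
wrist_force: [-4.6, 0.8, 1.9]
width: 0.06
grip_force: 2.1
```

```bash
python3 -c "
from h import *
here();box('top')"
```

```text
t 4.25 rail xy [-112.8   23.7] z 24.4 yawrel 180.3 F [-4.6  0.8  1.9] w 0.06 q [-14.  20. 104.  -0.  56. -98.]
top box rail cen [-51.6   9.1] size [ 99.5 129.4] ang 0.42
```

>>> send_rows(targets=[[-0.1,0,0,0,0,0,0.7],[-0.2,0,0,0,0,0,0.7],[-0.2,0,0,0,0,0,0.7]])

```text
time_s: 4.6
position: [0.5519, -0.0107, 0.0244]
tool_rot: [-180.0, -0.0, 174.2]
wrist_force: [-4.4, -1.1, 3.5]
width: 0.0598
grip_force: 2.3
```

>>> send_rows(targets=[[-0.1,0,0,0,0,0,0.7],[-0.2,0,0,0,0,0,0.7],[-0.2,0,0,0,0,0,0.7]])

```text
time_s: 4.9
position: [0.5519, -0.0106, 0.024]
tool_rot: [180.0, -0.3, 174.2]
wrist_force: [-11.8, 1.0, 8.0]
width: 0.0597
grip_force: 5.8
```

>>> send_rows(targets=[[-0.1,0,0,0,0,0,0.7],[-0.2,0,0,0,0,0,0.7],[-0.2,0,0,0,0,0,0.7]])

```text
time_s: 5.2
position: [0.552, -0.0103, 0.0236]
tool_rot: [180.0, -0.5, 174.2]
wrist_force: [-17.5, 2.3, 13.9]
width: 0.06
grip_force: 9.0
```

```bash
python3 -c "
from h import *
here();im=box('top');cv2.imwrite('pics/t2.png',cv2.resize(im[100:250,170:370],None,fx=4,fy=4))"
```

```text
t 5.2 rail xy [-110.8   24.1] z 23.6 yawrel 180.26 F [-17.5   2.3  13.9] w 0.06 q [-14.  21. 103.  -0.  57. -98.]
top box rail cen [-49.2   9.6] size [ 98.5 129.7] ang 0.06
```

View pics/t2.png

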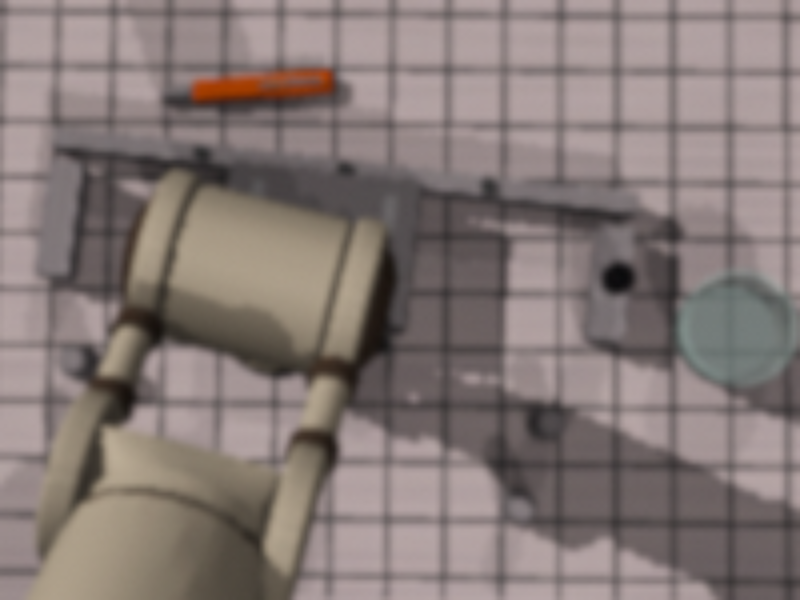

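The box is flush with the rail: the angle is 0.06° and its centre is at x = -49 mm. In the picture the arm covers most of it, and the gap to the knob stop at (610,285) is open. I'll back off and go round to the far end.

>>> send_rows(targets=[[1,0,0,0,0,0,0.7],[3,0,0,0,0,0,0.7],[5,0,-1,0,0,0,0.6],[5,0,-6,0,0,0,0.5],[5,0,-11,0,0,0,0.5]])

```text
time_s: 5.75
position: [0.5052, -0.0059, 0.1346]
tool_rot: [180.0, -0.0, 174.2]
wrist_force: [1.6, -1.2, 0.4]
width: 0.0429
grip_force: 0.0
```

>>> send_rows(targets=[[-2,1.6,0,0,0,8,0.5],[-4,3.2,0,0,0,16,0.5],[-6,4.8,0,0,0,24,0.5],[-8,6.4,0,0,0,32,0.5],[-10,8,0,0,0,40,0.5]])

```text
time_s: 6.25
position: [0.6156, 0.064, 0.1348]
tool_rot: [179.9, 0.1, 133.9]
wrist_force: [-1.2, 0.1, -0.5]
width: 0.043
grip_force: 0.0
```

>>> send_rows(targets=[[0,0,0,0,0,8,0.5],[0,0,0,0,0,16,0.5],[0,0,0,0,0,24,0.5],[0,0,0,0,0,32,0.5],[0,0,0,0,0,40,0.5]])

```text
time_s: 6.75
position: [0.6148, 0.0634, 0.1347]
tool_rot: [179.8, 0.0, 93.9]
wrist_force: [0.9, -0.5, 0.2]
width: 0.0429
grip_force: 0.0
```

```bash
python3 -c "
from h import *
here();go(-50,104,24,90)"
```

```text
t 6.75 rail xy [-56.1 104.1] z 134.7 yawrel 99.98 F [ 0.9 -0.5  0.2] w 0.043 q [-5. 20. 90.  0. 70. -9.]
t 6.75 world [0.621 0.063 0.024] shift cm [-0.11  0.57 11.07] rot [0.19 0.   9.98]
```

>>> send_rows(targets=[[0,0.5,2,0,0,5,0.5],[-0.1,0.57,5,0,0,10,0.5],[-0.1,0.57,8.5,0,0,10,0.5],[-0.1,0.57,11,0,0,10,0.5],[-0.1,0.57,11,0,0,10,0.5]])

```text
time_s: 7.25
position: [0.6167, 0.0631, 0.0202]
tool_rot: [-179.7, -0.0, 84.2]
wrist_force: [-0.2, 0.2, -0.6]
width: 0.043
grip_force: 0.0
```

```bash
python3 -c "
from h import *
here();im=box();cv2.imwrite('pics/s3.png',cv2.resize(im[120:312,130:386],None,fx=3,fy=3))"
```

```text
t 7.25 rail xy [-54.2 104. ] z 20.2 yawrel 90.29 F [-0.2  0.2 -0.6] w 0.043 q [-5. 29. 92.  0. 59.  0.]
scene box rail cen [-47.7   9.8] size [103.1 130.8] ang 0.87
```

View pics/s3.png

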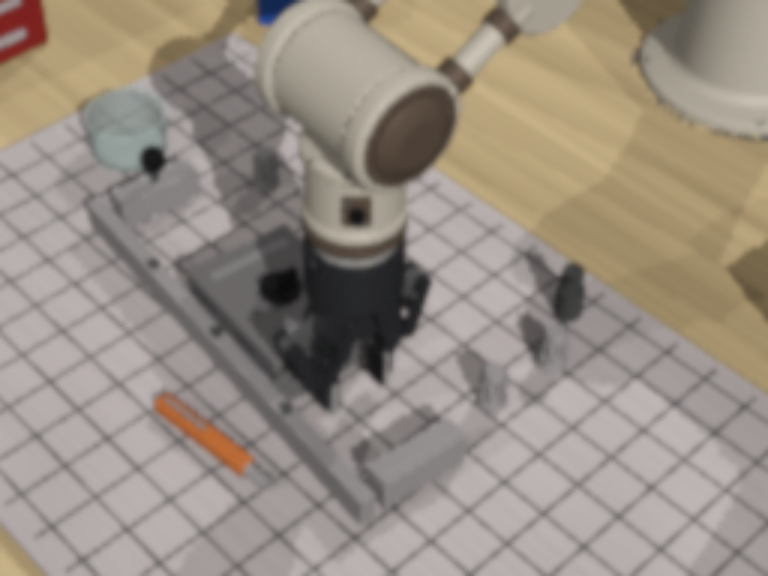

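The crop shows the fingers at (320,390) and (375,370), beside the box's near end, clear of the rail and the plain stop. I'll push along the rail.

>>> send_rows(targets=[[-0.6,0.4,0,0,0,0,0.5],[-1.2,0.4,0,0,0,0,0.5],[-1.8,0.4,0,0,0,0,0.5],[-2.6,0.4,0,0,0,0,0.5],[-3.4,0.4,0,0,0,0,0.5]])

```text
time_s: 7.8
position: [0.6213, 0.0293, 0.0262]
tool_rot: [179.8, -0.1, 84.2]
wrist_force: [-0.1, 7.2, 4.3]
width: 0.0432
grip_force: 3.2
```

>>> send_rows(targets=[[-0.8,0,0,0,0,0,0.5],[-1.6,0,0,0,0,0,0.5],[-2.4,0,0,0,0,0,0.5],[-3.2,0,0,0,0,0,0.5],[-4,0,0,0,0,0,0.5]])

```text
time_s: 8.3
position: [0.6171, -0.0104, 0.0262]
tool_rot: [179.9, -0.1, 84.2]
wrist_force: [-0.2, 6.4, 5.6]
width: 0.0429
grip_force: 3.5
```

```bash
python3 -c "
from h import *
here();box();box('top')"
```

```text
t 8.3 rail xy [-46.   30.9] z 26.2 yawrel 90.25 F [-0.2  6.4  5.6] w 0.043 q [-12.  28.  92.   0.  59.  -7.]
scene box rail cen [-12.5 -57.7] size [151.1  74.1] ang 59.68
top box rail cen [-50.2 -62.8] size [100.   97.2] ang 0.01
```

>>> send_rows(targets=[[-0.8,0,0,0,0,0,0.5],[-1.6,0,0,0,0,0,0.5],[-2.4,0,0,0,0,0,0.5],[-3.2,0,0,0,0,0,0.5],[-4,0,0,0,0,0,0.5]])

```text
time_s: 8.9
position: [0.6126, -0.0501, 0.0254]
tool_rot: [179.9, -0.1, 84.2]
wrist_force: [-0.2, 5.5, 5.0]
width: 0.0425
grip_force: 3.3
```

>>> send_rows(targets=[[-0.7,0,0,0,0,0,0.5],[-1.4,0,0,0,0,0,0.5],[-2,0,0,0,0,0,0.5],[-2.4,0,0,0,0,0,0.5],[-2.6,0,0,0,0,0,0.5]])

```text
time_s: 9.4
position: [0.6099, -0.0761, 0.0253]
tool_rot: [179.9, -0.1, 84.2]
wrist_force: [0.0, 6.2, 5.5]
width: 0.0425
grip_force: 3.3
```

>>> send_rows(targets=[[-0.1,0,0,0,0,0,0.5],[-0.2,0,0,0,0,0,0.5],[-0.2,0,0,0,0,0,0.5]])

```text
time_s: 9.7
position: [0.6096, -0.0779, 0.0252]
tool_rot: [179.9, -0.1, 84.2]
wrist_force: [0.0, 6.1, 3.4]
width: 0.0427
grip_force: 2.8
```

```bash
python3 -c "
from h import *
here();box('top')"
```

```text
t 9.7 rail xy [-46.3 -37. ] z 25.2 yawrel 90.28 F [0.  6.1 3.4] w 0.043 q [-19.  28.  93.   0.  59. -13.]
top box rail cen [ -49.9 -134.2] size [ 75.4 101.2] ang 89.99
```

>>> send_rows(targets=[[-0.1,0,0,0,0,0,0.5],[-0.2,0,0,0,0,0,0.5],[-0.2,0,0,0,0,0,0.5]])

```text
time_s: 10.05
position: [0.6094, -0.0799, 0.0252]
tool_rot: [180.0, -0.1, 84.2]
wrist_force: [-0.6, 5.8, 4.1]
width: 0.0428
grip_force: 2.9
```

>>> send_rows(targets=[[-0.1,0,0,0,0,0,0.5],[-0.2,0,0,0,0,0,0.5],[-0.2,0,0,0,0,0,0.5]])

```text
time_s: 10.35
position: [0.6094, -0.0801, 0.0252]
tool_rot: [179.9, -0.2, 84.2]
wrist_force: [0.7, 12.2, 5.2]
width: 0.0427
grip_force: 5.9
```

Contact with the stop. One more small press, then back off and check.

>>> send_rows(targets=[[-0.1,0,0,0,0,0,0.5],[-0.1,0,0,0,0,0,0.5],[-0.1,0,0,0,0,0,0.5]])

```text
time_s: 10.65
position: [0.6095, -0.0802, 0.0252]
tool_rot: [179.9, -0.3, 84.2]
wrist_force: [1.8, 14.6, 6.1]
width: 0.0428
grip_force: 7.6
```

>>> send_rows(targets=[[0.5,0,0,0,0,0,0.5],[2,0,0,0,0,0,0.5],[4,0,0,0,0,0,0.5],[5,0,-5,0,0,0,0.5],[5,0,-10,0,0,0,0.5]])

```text
time_s: 11.15
position: [0.6117, -0.0318, 0.1221]
tool_rot: [-179.7, -0.0, 84.3]
wrist_force: [1.2, 0.2, 0.7]
width: 0.0423
grip_force: 0.0
```

>>> send_rows(targets=[[5,-3,0,0,0,0,0.5],[10,-6,0,0,0,0,0.5],[14,-9,0,0,0,0,0.5],[18,-12,0,0,0,0,0.5],[18,-12,0,0,0,0,0.5]])

```text
time_s: 11.65
position: [0.5094, 0.1606, 0.1229]
tool_rot: [-179.9, -0.0, 84.4]
wrist_force: [1.0, -0.7, -0.2]
width: 0.0425
grip_force: 0.0
```

```bash
sed -i 's/<172)/<185)/' h.py; python3 -c "
from h import *
from m import comps
here();box();im=box('top')
cv2.imwrite('pics/t4.png',cv2.resize(im[100:250,170:370],None,fx=4,fy=4))
im,d,s=snap('top');p=cloud('top',d);comps(p,.024,.05);comps(p,.055,.064)
im,d,s=snap('scene');p=cloud('scene',d);comps(p,.024,.05)"
```

```text
t 11.65 rail xy [-171.2  189.6] z 122.9 yawrel 90.5 F [ 1.  -0.7 -0.2] w 0.043 q [  5.  10. 104.   0.  67.  10.]
scene box rail cen [ -47.5 -116.2] size [137.3 102.1] ang 89.7
top box rail cen [ -50.2 -116.2] size [100.4 131.7] ang 0.17
[236. 121.] 99 cen [729.   12.5] size [15.3 99.1] ang 3.21 zmed 25.9 zmax 30.9
[249. 142.] 760 cen [666.4 -46.9] size [410.1  15.4] ang 83.99 zmed 40.1 zmax 48.1
[185. 155.] 289 cen [630.4 149.4] size [25.3 80.5] ang 83.62 zmed 41.9 zmax 49.2
[324. 161.] 77 cen [ 613.7 -235.8] size [21.5 31.4] ang 83.88 zmed 42.4 zmax 48.9
[361. 180.] 102 cen [ 565.7 -332.6] size [70.2 38.9] ang 23.74 zmed 38.1 zmax 50.0
[322. 179.] 102 cen [ 569.7 -231.2] size [20.9 40.7] ang 84.09 zmed 42.2 zmax 46.3
[342. 190.] 19 cen [ 537.9 -287.7] size [40.4  6.5] ang 37.9 zmed 40.3 zmax 49.9
[188. 190.] 56 cen [532.5 136.5] size [21.3 21.5] ang 19.45 zmed 45.8 zmax 49.9
[307. 205.] 50 cen [ 493.4 -189.5] size [20.1 20.3] ang 64.44 zmed 46.0 zmax 49.8
[186. 214.] 59 cen [465.  141.3] size [21.8 23. ] ang 61.95 zmed 45.9 zmax 50.0
[299. 227.] 51 cen [ 434.6 -170.3] size [19.5 21.
[... 1041 characters left out ...]
 -165.6] size [18.9 24.1] ang 59.32 zmed 39.0 zmax 49.5
[218. 174.] 80 cen [ 496.8 -188.6] size [19.2 24.8] ang 5.6 zmed 40.4 zmax 49.4
[222. 243.] 1843 cen [620.4 -41.8] size [412.6 114.9] ang 84.01 zmed 39.6 zmax 49.9
[320. 220.] 58 cen [417.4 117.9] size [17.1 25. ] ang 55.67 zmed 34.1 zmax 43.3
[399. 226.] 194 cen [289.6 267.1] size [64.7  8.6] ang 86.87 zmed 36.6 zmax 49.9
[314. 235.] 97 cen [471.1 143.1] size [24.2 24. ] ang 24.34 zmed 40.4 zmax 49.9
[294. 247.] 102 cen [535.2 139.4] size [19.7 23.5] ang 60.51 zmed 41.5 zmax 49.8
[194. 261.] 98 cen [733.1   4.3] size [14.8 80.3] ang 4.89 zmed 25.1 zmax 30.7
[210. 272.] 14 cen [727.1  54.5] size [ 9.5 10.7] ang 19.71 zmed 24.9 zmax 28.3
```

View pics/t4.png

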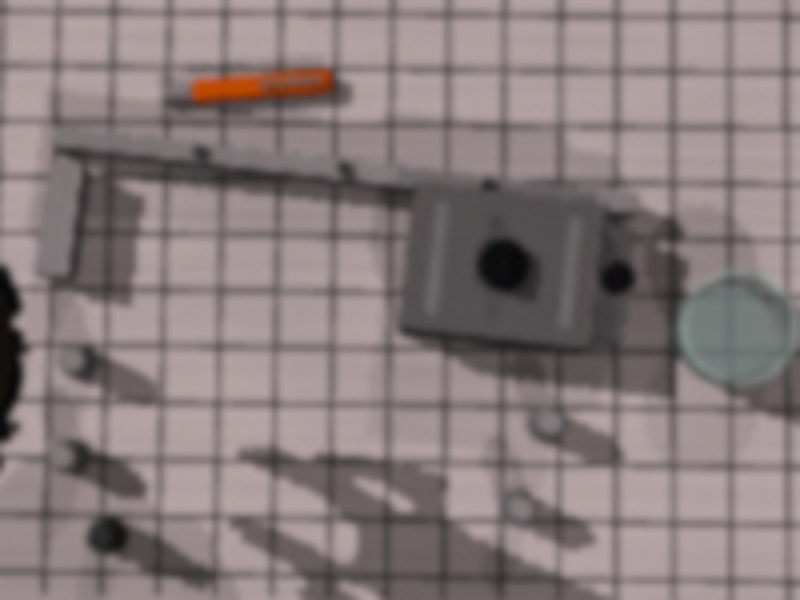

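The picture shows the box at (505,265), flush with the rail and up against the knob stop at (615,278). The nuts, key, gauge and ramekin haven't moved, and the arm is clear. I'll hand it in.

```bash
python3 -c "
from workcell import *
print(finish_job())"
```

```text
the job is handed in; nothing more can be done
None
```

The grey box is flush with the back rail (0.2° off parallel) and up against the knob stop, the bystanders haven't moved, and I handed the job in at about 12 s of the 51 s allowed; no verdict came back.

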